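Load the flask warmer and start it with the stylus

ROBOT

A 6-joint arm with a two-finger parallel gripper is mounted at the origin on the work surface. World frame = base frame: x ahead of the robot, y to its left, z up, the work surface at z = 0. Lengths are in m, angles in rad, forces in N, time in s.
With the tool pointing down it reaches from about 0.35 to 0.975 m from the base axis. Payload 4.9 kg.
Tool frame: the origin (TCP) lies on the centre line of the jaws, within the pads' length; the fingertips stand 14 mm ahead of it and the grasp point (between the pads) lies 5 mm behind it (manip.nose_length is the distance from the TCP to the fingertips, in m); z points along the fingers, y is the line along which they close (so a half turn about z gives the same grasp; the last joint's range is limited). The gripper opens to 85 mm and grips with 20 to 120 N. Pads are 22 mm wide; open, the fingers measure 114 mm over their backs; the gripper's body (76 mm by 85 mm) begins 54 mm behind the grasp point. The pads swing forward as they close: fully open they stand 13 mm farther back than shut.
Start: joints at [-1.446, 0.053, 1.613, -0, 1.476, -0.119], TCP at [0.151, -0.606, 0.245] pointing down, gripper open.
Joint ranges: [-3.01, 3.01], [-1.01, 2.22], [0.06, 2.58], [-1.02, 4.17], [0.09, 2.62], [-3.14, 3.14]. Speed limits (rad/s): [2.57, 2.57, 3.14, 3.14, 3.14, 3.14].

INTERFACE

Orientations are given as a unit quaternion [w, x, y, z].
In Python, from plant import manip, imaging gives the robot as it stands.
- The arm moves only by the tool play_rows, never from a script. Its argument "commands" is a list of rows, each a list of 6 numbers: the shift along the tool's x, y, z in mm, then the turn, a rotation vector about the tool's x, y, z in degrees. A call has 1 to 5 rows; each row shifts and turns the commanded pose from where the row before left it, along the tool's axes as they then stand; what a row does not reach is not made up. A row lasts 1/12 s, in which the tool goes at most 41.7 mm and 7.16 degrees, less where a joint would pass 70% of its speed; a pose out of reach is approached as far as the arm can. A call is refused whole if a number of a shift passes 41.7 or a number of a turn 7.16, either way. A call with a gripper value outside its range is refused whole. "hand" is the finger opening in mm, from 0 to 85.4, set as the call begins (left out, the last holds). The fingers move at their own pace and stop on an object; the grip force is fixed at half the most. Time passes only in rows, so rows that do not move let the fingers close. It gives the time, the measured TCP pose, the force, the opening and the grip force at its end, in the units of the state.
- manip.state(): the state, without advancing time (a new reading comes with each control period).
- imaging.grab_frame(name): name is "scene" or "top" or "wrist"; returns a dict with "image" (480x640x3 uint8, red, green, blue), "fx", "fy", "cx", "cy" (pixels), "k1" (the pictures are not rectified: a ray, as slopes to the right and down, at radius r is drawn at 1 + k1 r^2 times it, then the intrinsics apply), "R" (3x3) and "t" (3): a world point X has camera coordinates R X + t; the wrist camera has in their place "mount" (4x4, takes a point from camera to tool coordinates, whose origin is the TCP and whose axes are the flange's). Camera axes: x right, y down, z forward; pixel columns grow to the right and rows downward; lengths in m; the calibration is good to about 2 mm. A picture is of the moment at which its call begins: read the wrist's pose just before it. There is no depth.
- manip.job_done(): hands the job in; it is judged then, once.
The state is a dict: "time": time; "joint_pos": joint angles; "joint_vel": joint speeds; "joint_efforts": joint torques, N m; "tool_pos": TCP position; "tool_rot": TCP orientation; "contact_force": force on the tool from outside, world axes, zero at the start; "ft_torque": the same for the moment, N m; "gripper_width": opening from 0.0 (shut) to 1.0 (fully open); "grasp_force": force on a finger pad.
Only numpy, scipy, OpenCV 4.12 (cv2) and the standard library are available. Lean on these libraries where they do the work, as an engineer would, in place of code of your own. Each camera call takes 0.05 s, during which the arm holds its last target. There are 200 camera calls.

TASK

Clear the empty crucible off the flask warmer, standing it upright on the pale soldering brick, and stand every casting flask on the bench upright and centred on a heating plate of the warmer, one flask to a plate. Once all are loaded, take the stylus from its block and use it, not the fingers, to switch on the rockers of the plates in use and only those (rockers and plates run in the same left-to-right order), and then feel along the console's channel with the stylus for the hidden pit and push the start pin in it fully down. Finally stand the stylus back in its block, with the flasks still on their plates and the other things on the bench left where they are.

Things in the scene. Friction and masses are not known exactly. Their poses are not given: they have to be found in the camera images.
- flask1: casting flask: closed steel cylinder 50 mm across with a pale plaster top face, on a black rubber foot 64 mm across and 10 mm thick; 60 mm tall in all, about 0.35 kg, standing upright on the bench; all flasks are alike. Origin at the centre of its underside, z up along its axis. Absent in some runs
- flask2: casting flask: closed steel cylinder 50 mm across with a pale plaster top face, on a black rubber foot 64 mm across and 10 mm thick; 60 mm tall in all, about 0.35 kg, standing upright on the bench; all flasks are alike. Origin at the centre of its underside, z up along its axis. Absent in some runs
- flask3: casting flask: closed steel cylinder 50 mm across with a pale plaster top face, on a black rubber foot 64 mm across and 10 mm thick; 60 mm tall in all, about 0.35 kg, standing upright on the bench; all flasks are alike. Origin at the centre of its underside, z up along its axis. Absent in some runs
- flask4: casting flask: closed steel cylinder 50 mm across with a pale plaster top face, on a black rubber foot 64 mm across and 10 mm thick; 60 mm tall in all, about 0.35 kg, standing upright on the bench; all flasks are alike. Origin at the centre of its underside, z up along its axis. Absent in some runs
- warmer: flask warmer: fixed flat grey deck, 130 (x) x 360 (y) x 22 mm high, with four round dark heating plates 66 mm across inlaid flush with its top in a row along y, 78 mm apart: plates 1 to 4, numbered from the left (+y), have their centres at x = 0, y = 117, 39, -39, -117 mm. Origin at the centre of its underside, z up
- plate1 (a point): centre of heating plate 1, on the warmer's top
- plate2 (a point): centre of heating plate 2, on the warmer's top
- plate3 (a point): centre of heating plate 3, on the warmer's top
- plate4 (a point): centre of heating plate 4, on the warmer's top
- console: fixed switch console, 150 (x) x 230 (y) mm; origin at the centre of its underside, x away from the robot, z up. Four black rockers, 1 to 4 from the left (+y), on its top (36 mm high) turn on pivots at x = 35, y = 75, 25, -25, -75, z = 48 mm; in front of them, at x = -40 mm, two dark walls 42 mm high enclose the channel
- rocker1 (a joint): rocker 1, which switches plate 1: black paddle 52 (x) x 30 x 8 mm, turning about the console's y. 0 = off: tilted 0.25 rad, far (+x) end up. Pressing the far end down tips it to 0.5 = on, near end up. No spring, stays where left. Needs about 3 N at 17 mm from the pivot; there its top goes from 8 mm above the pivot (off) to level with it (on)
- rocker2 (a joint): rocker 2, which switches plate 2: black paddle 52 (x) x 30 x 8 mm, turning about the console's y. 0 = off: tilted 0.25 rad, far (+x) end up. Pressing the far end down tips it to 0.5 = on, near end up. No spring, stays where left. Needs about 3 N at 17 mm from the pivot; there its top goes from 8 mm above the pivot (off) to level with it (on)
- rocker3 (a joint): rocker 3, which switches plate 3: black paddle 52 (x) x 30 x 8 mm, turning about the console's y. 0 = off: tilted 0.25 rad, far (+x) end up. Pressing the far end down tips it to 0.5 = on, near end up. No spring, stays where left. Needs about 3 N at 17 mm from the pivot; there its top goes from 8 mm above the pivot (off) to level with it (on)
- rocker4 (a joint): rocker 4, which switches plate 4: black paddle 52 (x) x 30 x 8 mm, turning about the console's y. 0 = off: tilted 0.25 rad, far (+x) end up. Pressing the far end down tips it to 0.5 = on, near end up. No spring, stays where left. Needs about 3 N at 17 mm from the pivot; there its top goes from 8 mm above the pivot (off) to level with it (on)
- channel (a point): middle of the channel floor, 36 mm above the bench, axes as the console. The channel runs along y, 14 mm wide between walls 6 mm higher than its floor, open above. Somewhere within 28 mm along y of this point the floor has a pit 14 mm square, as wide as the channel: where varies and is not told; feel for it with the tip, or see the gap with a brass pin. The floor extends at least 40 mm either way
- start (a joint): brass start pin 11 mm square at the bottom of the pit; its top is 8 mm below the channel's floor. 0 = up, 0.007 m = fully down; pushing it down needs about 3 N and it stays down
- stylus: stylus, 130 mm long, 60 g, upright in its block: wooden handle 16 x 16 mm square at the top (75 to 130 mm from the tip), brass collar 32 mm across (70 to 75 mm), steel shank 12 mm across (30 to 70 mm), round-ended tip 7 mm across. Origin at the lower end of the tip, z up to the handle, x and y square to the handle faces
- block: fixed wooden stand, 64 x 64 mm, 75 mm tall; origin at the centre of its underside, z up. A 20 mm square hole, 72 mm deep, in the middle of its top takes the stylus, which hangs in it by its collar with its tip 5 mm above the bench
- crucible: empty open crucible, dark, round: 42 mm across at its foot, 50 mm at its rim, 55 mm tall, wall 5 mm, 0.2 kg; starts upright somewhere on the warmer. Origin at the centre of its underside, z up
- firebrick: fixed pale soldering brick, 110 (x) x 80 (y) x 30 mm high, left of the warmer; origin at the centre of its underside. The crucible goes on the middle of its top
- vblock: bystander, leave alone: steel V-block, 60 x 50 x 36 mm; origin at its foot
- ringtray: bystander, leave alone: low dark wooden tray with four compartments, 80 x 110 x 22 mm; origin at its foot
- cuff: bystander, leave alone: open brass bangle, 72 mm across, 12 mm thick; origin at its foot

How it is judged:
On the way, in this order (a step that is already met when the one before it is completed fails the run):
1. every flask on the bench stands on a plate of its own ((horizontal distance between flask1 and plate1 below 0.016 m or horizontal distance between flask1 and plate2 below 0.016 m or horizontal distance between flask1 and plate3 below 0.016 m or horizontal distance between flask1 and plate4 below 0.016 m) and z of flask1 in the frame of warmer between 0.018 and 0.028 m and angle between each of flask1, flask2, flask3, flask4's own z axis and vertical below 0.1 rad and (horizontal distance between flask2 and plate1 below 0.016 m or horizontal distance between flask2 and plate2 below 0.016 m or horizontal distance between flask2 and plate3 below 0.016 m or horizontal distance between flask2 and plate4 below 0.016 m) and z of flask2 in the frame of warmer between 0.018 and 0.028 m and (horizontal distance between flask3 and plate1 below 0.016 m or horizontal distance between flask3 and plate2 below 0.016 m or horizontal distance between flask3 and plate3 below 0.016 m or horizontal distance between flask3 and plate4 below 0.016 m) and z of flask3 in the frame of warmer between 0.018 and 0.028 m and (horizontal distance between flask4 and plate1 below 0.016 m or horizontal distance between flask4 and plate2 below 0.016 m or horizontal distance between flask4 and plate3 below 0.016 m or horizontal distance between flask4 and plate4 below 0.016 m) and z of flask4 in the frame of warmer between 0.018 and 0.028 m), for 0.2 s.
2. the rockers of the plates in use are on, the others off ((value of joint rocker1 below 0.1 rad or horizontal distance between any of flask1, flask2, flask3, flask4 and plate1 below 0.016 m) and (value of joint rocker1 above 0.4 rad or not (horizontal distance between any of flask1, flask2, flask3, flask4 and plate1 below 0.016 m)) and (value of joint rocker2 below 0.1 rad or horizontal distance between any of flask1, flask2, flask3, flask4 and plate2 below 0.016 m) and (value of joint rocker2 above 0.4 rad or not (horizontal distance between any of flask1, flask2, flask3, flask4 and plate2 below 0.016 m)) and (value of joint rocker3 below 0.1 rad or horizontal distance between any of flask1, flask2, flask3, flask4 and plate3 below 0.016 m) and (value of joint rocker3 above 0.4 rad or not (horizontal distance between any of flask1, flask2, flask3, flask4 and plate3 below 0.016 m)) and (value of joint rocker4 below 0.1 rad or horizontal distance between any of flask1, flask2, flask3, flask4 and plate4 below 0.016 m) and (value of joint rocker4 above 0.4 rad or not (horizontal distance between any of flask1, flask2, flask3, flask4 and plate4 below 0.016 m))), for 0.2 s.
3. the start pin is pushed down (value of joint start above 0.005 m), for 0.1 s.
At the end, for the whole second after the job is handed in: The crucible stands on the brick, within 30 mm of its middle; every flask present upright, at rest, its axis within 16 mm of a plate's centre; rockers of plates with a flask read above 0.4, the others below 0.1; the start pin is down over 5 mm; the stylus stands in its block (all of step 1 and all of step 2 and horizontal distance between crucible and firebrick below 0.03 m and z of crucible in the frame of firebrick between 0.026 and 0.036 m and angle between crucible's own z axis and vertical below 0.1 rad and linear speed of each of crucible, flask1, flask2, flask3, flask4, stylus below 0.02 m/s and horizontal distance between stylus and block below 0.009 m and z of stylus in the frame of block between 0 and 0.01 m and angle between stylus's own z axis and vertical below 0.12 rad and value of joint start above 0.005 m); the robot touches nothing.
It fails at once if the fingers touch the console (rockers and pin are worked with the stylus) (contact force between the fingers and console above 1 N).
It fails at once if other things on the bench are displaced by more than 40 mm (distance of any of vblock, ringtray, cuff from where it was at the start of the episode above 0.04 m).
Of flask1, flask2, flask3, flask4 only 3 to 4 are there at a start; the rules pass over those that are not, and their reading is None.
At some moment in a run one of flask1, flask2, flask3, flask4 may be knocked a few centimetres aside while the robot is not near it.
It also fails if it takes over 210 s, if anything falls off the work surface, if the arm or the gripper's body presses on something with over 40 N, if the wrist force passes 120 N, or if a joint passes its speed limit or range.

## Working session

There is one attempt and no reset: what is moved stays moved. The work goes in short steps, Python scripts to look and compute and a tool call to move; the robot and the scene stay as the last step left them, time stands still between calls to the robot, and variables do not carry over. Pictures are saved under pics/ and viewed, at most 14 in all, crops included, and the job is handed in when it is done.

Besides the shell and the picture viewer there is one more tool, called after "Request:" as a command line: name --pt "numbers of a row" for each row, then --argument value for the rest. play_rows: Moves the arm, as the interface text tells. Its arguments: {"type":"object","properties":{"commands":{"type":"array","items":{"type":"array","items":{"type":"number"}}},"hand":{"type":"number"}},"required":["commands"]}

```bash
mkdir -p pics; ls
cat > h.py <<'E'
import numpy as np, cv2
from plant import manip, imaging
from scipy.spatial.transform import Rotation as Ro
def grab(n,save=None):
    s=manip.state(); f=imaging.grab_frame(n)
    if n=='wrist':
        q=s['tool_rot']; Rt=Ro.from_quat([q[1],q[2],q[3],q[0]]).as_matrix()
        M=np.array(f['mount']); Rc=Rt@M[:3,:3]; c=Rt@M[:3,3]+np.array(s['tool_pos'])
        f['R']=Rc.T; f['t']=-Rc.T@c
    f['R']=np.array(f['R']); f['t']=np.array(f['t'])
    if save: cv2.imwrite('pics/'+save+'.png',f['image'][:,:,::-1])
    return f
def K(f): return np.array([[f['fx'],0,f['cx']],[0,f['fy'],f['cy']],[0,0,1.]]),np.array([f['k1'],0,0,0.])
def proj(f,P):
    k,d=K(f); return cv2.projectPoints(np.array(P,float).reshape(-1,1,3),cv2.Rodrigues(f['R'])[0],f['t'],k,d)[0].reshape(-1,2)
def ray(f,uv,z):
    k,d=K(f); p=cv2.undistortPoints(np.array(uv,float).reshape(-1,1,2),k,d).reshape(-1,2)
    v=np.c_[p,np.ones(len(p))]@f['R']; c=-f['R'].T@f['t']
    return c+v*((z-c[2])/v[:,2])[:,None]
E
python3 - <<'E'
from h import *
print(manip.state(), manip.nose_length)
for n in('scene','top','wrist'):
    f=grab(n,n+'0'); print(n,-f['R'].T@f['t'],f['R'][2])
E
```

```text
pics
{'time': 0.0, 'joint_pos': array([-1.44601483e+00,  5.33664146e-02,  1.61427040e+00,  1.58188835e-05,
        1.47602164e+00, -1.19025023e-01]), 'joint_vel': array([ 0.00055393,  0.00043659,  0.00029665,  0.00259964, -0.0009982 ,
        0.00146575]), 'joint_efforts': array([ 2.75866179e-03, -3.93680906e+01, -3.70171487e+01,  1.91543868e-04,
        7.13006637e-03, -1.58114511e-05]), 'tool_pos': array([ 0.15078934, -0.60592965,  0.24407117]), 'tool_rot': array([-1.03291771e-03,  9.92578557e-01,  1.21600746e-01,  4.90021193e-06]), 'contact_force': array([ 0.29882184, -0.17072917, -0.2113806 ]), 'ft_torque': array([-0.00581989,  0.03217042,  0.04070233]), 'grasp_force': 0.0, 'gripper_width': 1.0003931103767412} 0.014
scene [ 1.35933012 -0.09394562  0.60659254] [-0.83890058  0.10718064 -0.53362733]
top [0.34411511 0.01101986 1.35012159] [ 0.11548528 -0.011658   -0.99324078]
wrist [ 0.23019065 -0.5865551   0.37337844] [-0.30891292 -0.07534335 -0.94810136]
```

View pics/top0.png

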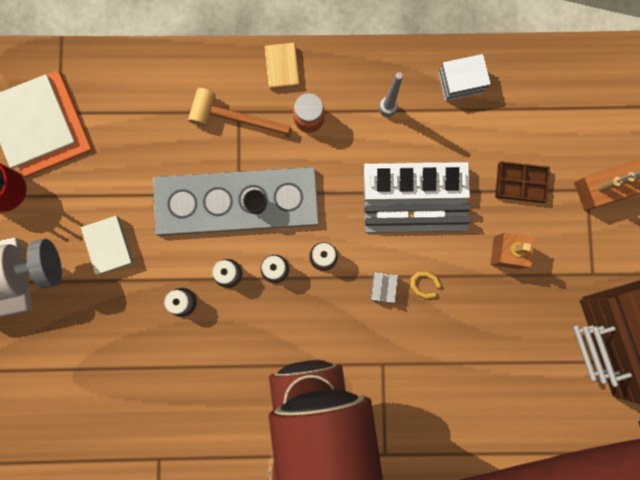

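View pics/scene0.png

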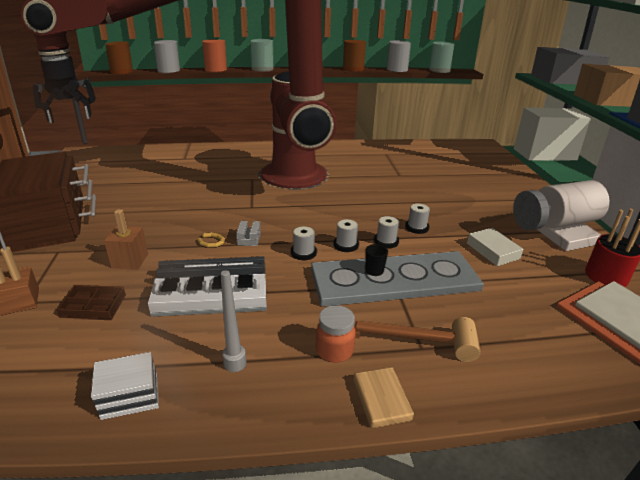

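The top view shows four flasks at about (180,302), (227,272), (274,267) and (323,256), the crucible on plate 3 at (255,201), and the brick at (107,245). The console is at (417,197) with a brass spot in its channel near (411,214), and the block with the stylus is at (513,250). The scene view agrees.

Run:
```python
from h import *
f=grab('top'); im=f['image']; g=im.astype(int); hsv=cv2.cvtColor(im,cv2.COLOR_RGB2HSV)
def blob(mask,seed,r):
    m=np.zeros_like(mask); x,y=seed; m[y-r:y+r,x-r:x+r]=mask[y-r:y+r,x-r:x+r]
    n,l,s,c=cv2.connectedComponentsWithStats(m); i=1+np.argmax(s[1:,4])
    cn=max(cv2.findContours((l==i).astype(np.uint8),0,1)[0],key=cv2.contourArea)
    return cv2.convexHull(cn),s[i,4],c[i]
pale=((hsv[...,1]<75)&(hsv[...,2]>150)).astype(np.uint8)
for s in [(180,302),(227,272),(274,267),(323,256)]:
    h,a,c=blob(pale,s,17); e=cv2.minAreaRect(h); print('flask',ray(f,[e[0]],.06)[0].round(4),e[1],a)
h,a,c=blob(pale,(107,245),40); e=cv2.minAreaRect(h); b=ray(f,cv2.boxPoints(e),.03);print('brick',b.mean(0),np.linalg.norm(np.diff(b,axis=0),axis=1),b.round(3).tolist())
grey=((hsv[...,1]<60)&(hsv[...,2]>80)).astype(np.uint8)
h,a,c=blob(grey,(235,200),90); e=cv2.minAreaRect(h); b=ray(f,cv2.boxPoints(e),.022);print('warmer',b.mean(0),np.linalg.norm(np.diff(b,axis=0),axis=1),b.round(3).tolist())
dark=(hsv[...,2]<60).astype(np.uint8)
h,a,c=blob(dark,(255,200),20); e=cv2.minAreaRect(h); print('cruc',ray(f,[e[0]],.077)[0],e)
for n,p,z in[('rock1',(384,180),.048),('rock4',(453,179),.048),('pin',(411,214),.036),('cons TL',(364,163),.036),('cons TR',(468,162),.036),('stylus top',(519,248),.13)]:
    print(n,ray(f,[p],z)[0].round(4))
crops=[im[145:320,140:345],im[140:320,350:560]]
cv2.imwrite('pics/c1.png',cv2.resize(im[150:300,355:555],None,fx=4,fy=4,interpolation=2)[:,:,::-1])
```

```text
flask [0.3671 0.304  0.06  ] (22.62741470336914, 23.33452033996582) 406
flask [0.4294 0.2031 0.06  ] (22.0, 22.0) 389
flask [0.437  0.0998 0.06  ] (21.920310974121094, 22.62741470336914) 388
flask [ 0.4629 -0.0075  0.06  ] (22.0, 22.0) 382
brick [0.49266076 0.46398515 0.03      ] [0.0799047  0.11101795 0.07925922] [[0.533, 0.52, 0.03], [0.557, 0.443, 0.03], [0.452, 0.409, 0.03], [0.428, 0.484, 0.03]]
warmer [0.58728576 0.18480103 0.022     ] [0.36171965 0.13067827 0.35793724] [[0.643, 0.369, 0.022], [0.662, 0.008, 0.022], [0.531, 0.002, 0.022], [0.513, 0.36, 0.022]]
cruc [0.57410444 0.13562755 0.077     ] ((255.0, 202.0), (22.0, 22.0), 90.0)
rock1 [ 0.6247 -0.1434  0.048 ]
rock4 [ 0.625  -0.2943  0.048 ]
pin [ 0.5507 -0.2021  0.036 ]
cons TL [ 0.6661 -0.1015  0.036 ]
cons TR [ 0.6654 -0.3317  0.036 ]
stylus top [ 0.4636 -0.4026  0.13  ]
```

View pics/c1.png

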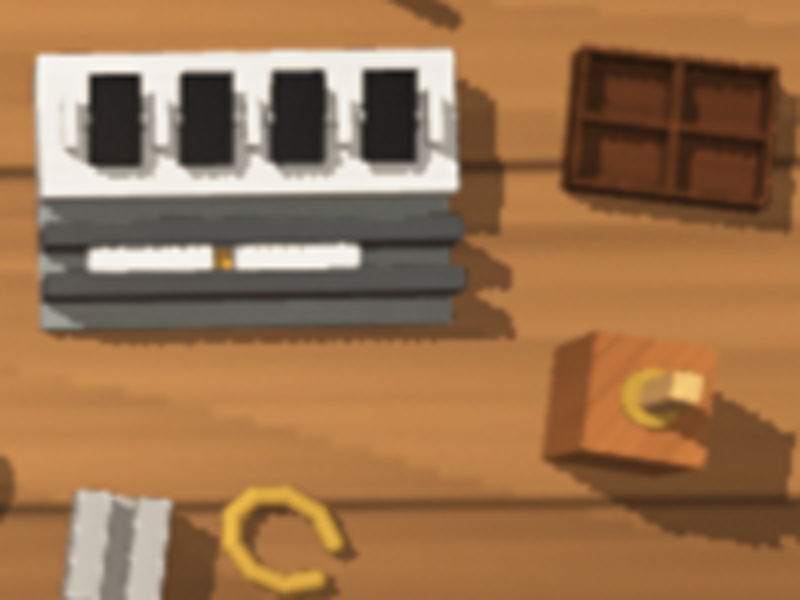

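The zoomed crop shows the brass pin gap in the channel at crop (223,258), which is px (410.8,214.5). The stylus collar is at crop (650,398). Plate centres work out to P1 (.581,.302), P2 (.585,.224), P3 (.589,.146) and P4 (.593,.068). Next I turn the tool to yaw 90° (tool x is world +y, tool y is world +x) and move over the crucible.

Request:
play_rows --pt "0 0 0 0 0 -7" --pt "0 0 0 0 0 -7" --pt "0 0 0 0 0 -7" --pt "0 0 0 0 0 -7" --pt "0 0 0 0 0 -7" --hand 85

```text
time: 0.62
tool_pos: [0.1508, -0.6063, 0.245]
tool_rot: [-0.0, 0.909, 0.417, 0.0]
contact_force: [-0.4, -0.0, 0.1]
gripper_width: 0.997
grasp_force: 0.0
```

Request:
play_rows --pt "0 0 0 0 0 -7" --pt "0 0 0 0 0 -7" --pt "0 0 0 0 0 -7" --pt "0 0 0 0 0 -7" --pt "0 0 0 0 0 -7"

```text
time: 1.03
tool_pos: [0.1509, -0.6063, 0.245]
tool_rot: [-0.0, 0.741, 0.671, 0.0]
contact_force: [0.0, -0.5, -0.7]
gripper_width: 0.993
grasp_force: 0.0
```

Request:
play_rows --pt "0 0 0 0 0 -6" --pt "33 19 0 0 0 0" --pt "33 19 0 0 0 0" --pt "33 19 0 0 0 0" --pt "33 19 0 0 0 0"

```text
time: 1.45
tool_pos: [0.2273, -0.473, 0.2448]
tool_rot: [-0.0, 0.708, 0.707, 0.0]
contact_force: [1.3, 0.5, -0.0]
gripper_width: 0.994
grasp_force: 0.0
```

Request:
play_rows --pt "33 19 0 0 0 0" --pt "33 19 0 0 0 0" --pt "33 19 0 0 0 0" --pt "33 19 0 0 0 0" --pt "33 19 0 0 0 0"

```text
time: 1.87
tool_pos: [0.3225, -0.3079, 0.2452]
tool_rot: [0.0, 0.708, 0.707, 0.0]
contact_force: [1.2, 0.1, -0.2]
gripper_width: 0.995
grasp_force: 0.0
```

Request:
play_rows --pt "33 19 0 0 0 0" --pt "33 19 0 0 0 0" --pt "33 19 0 0 0 0" --pt "33 19 0 0 0 0" --pt "33 19 0 0 0 0"

```text
time: 2.28
tool_pos: [0.4176, -0.1428, 0.2454]
tool_rot: [0.0, 0.707, 0.707, 0.0]
contact_force: [0.9, 0.2, -1.0]
gripper_width: 0.999
grasp_force: 0.0
```

Request:
play_rows --pt "33 19 0 0 0 0" --pt "33 19 0 0 0 0" --pt "33 19 0 0 0 0" --pt "33 19 0 0 0 0" --pt "0 0 0 0 0 0"

```text
time: 2.7
tool_pos: [0.4948, -0.0077, 0.2451]
tool_rot: [-0.001, 0.705, 0.709, 0.001]
contact_force: [-0.4, -0.9, 0.2]
gripper_width: 0.995
grasp_force: 0.0
```

Request:
play_rows --pt "29 17 0 0 0 0" --pt "29 17 0 0 0 0" --pt "29 17 0 0 0 0" --pt "29 17 0 0 0 0" --pt "29 17 0 0 0 0"

```text
time: 3.12
tool_pos: [0.5787, 0.1333, 0.2451]
tool_rot: [0.0, 0.707, 0.707, -0.0]
contact_force: [0.7, -0.5, -0.2]
gripper_width: 0.999
grasp_force: 0.0
```

Request:
play_rows --pt "0 0 30 0 0 0" --pt "0 0 30 0 0 0" --pt "0 0 0 0 0 0" --pt "0 0 0 0 0 0"

```text
time: 3.45
tool_pos: [0.5767, 0.1318, 0.183]
tool_rot: [-0.002, 0.707, 0.707, -0.002]
contact_force: [-0.2, 0.6, -0.2]
gripper_width: 0.994
grasp_force: 0.0
```

Run:
```python
from h import *
f=grab('wrist','w1'); s=manip.state(); print(s['tool_pos'],s['tool_rot'])
print(proj(f,[[.577,.136,.077],[.5933,.068,.022],[.5893,.1458,.022],[.5853,.2238,.022],s['tool_pos']]).round(0).tolist())
```

```text
[0.57806504 0.13179359 0.18544335] [-2.68159812e-04  7.07510756e-01  7.06702420e-01 -3.84997856e-04]
[[320.0, 237.0], [337.0, 286.0], [334.0, 207.0], [330.0, 114.0], [322.0, 323.0]]
```

View pics/w1.png

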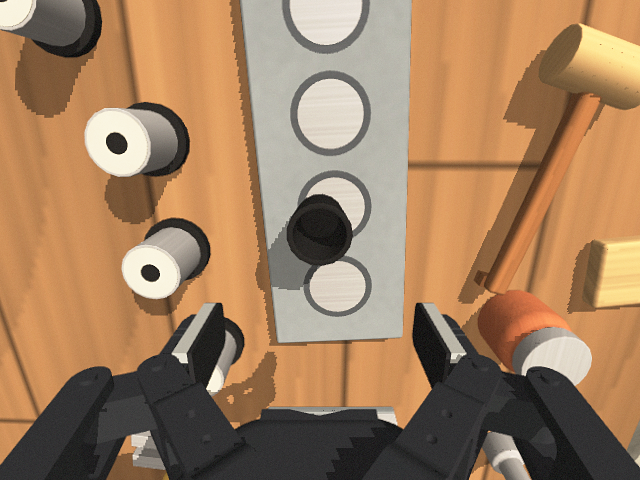

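The wrist view puts the plates where predicted ((337,286), (334,207), (330,114)), and the crucible rim is at (320,232), also as predicted. Now I grasp the crucible and move it to the brick.

Request:
play_rows --pt "4 -1 32 0 0 0" --pt "0 0 32 0 0 0" --pt "0 0 32 0 0 0" --pt "0 0 32 0 0 0" --pt "0 0 0 0 0 0"

```text
time: 3.92
tool_pos: [0.5738, 0.1353, 0.0528]
tool_rot: [-0.003, 0.708, 0.707, -0.003]
contact_force: [-2.7, 0.6, -1.7]
gripper_width: 0.995
grasp_force: 0.0
```

Request:
play_rows --pt "0 0 0 0 0 0" --pt "0 0 0 0 0 0" --pt "0 0 0 0 0 0" --pt "0 0 0 0 0 0" --pt "0 0 0 0 0 0" --hand 35

```text
time: 4.33
tool_pos: [0.5796, 0.1365, 0.0616]
tool_rot: [0.002, 0.707, 0.707, 0.002]
contact_force: [-2.1, -0.7, 5.7]
gripper_width: 0.548
grasp_force: 60.6
```

Request:
play_rows --pt "0 0 0 0 0 0" --pt "0 0 0 0 0 0" --pt "0 0 -10 0 0 0" --pt "0 0 -30 0 0 0" --pt "0 0 -30 0 0 0"

```text
time: 4.75
tool_pos: [0.5762, 0.1361, 0.128]
tool_rot: [-0.001, 0.707, 0.707, -0.001]
contact_force: [0.7, -0.2, -2.2]
gripper_width: 0.547
grasp_force: 62.3
```

Request:
play_rows --pt "36 -9 0 0 0 0" --pt "36 -9 0 0 0 0" --pt "36 -9 0 0 0 0" --pt "36 -9 0 0 0 0" --pt "36 -9 0 0 0 0"

```text
time: 5.17
tool_pos: [0.5323, 0.3181, 0.1295]
tool_rot: [0.001, 0.707, 0.707, 0.001]
contact_force: [0.2, 0.6, -2.4]
gripper_width: 0.55
grasp_force: 62.3
```

Request:
play_rows --pt "36 -9 0 0 0 0" --pt "36 -9 0 0 0 0" --pt "36 -9 0 0 0 0" --pt "36 -9 0 0 0 0" --pt "4 -3 0 0 0 0"

```text
time: 5.58
tool_pos: [0.492, 0.47, 0.1297]
tool_rot: [-0.001, 0.706, 0.709, 0.002]
contact_force: [-0.1, -0.9, -1.7]
gripper_width: 0.548
grasp_force: 62.4
```

Request:
play_rows --pt "0 0 0 0 0 0" --pt "0 0 20 0 0 0" --pt "0 0 20 0 0 0" --pt "0 0 15 0 0 0" --pt "0 0 5 0 0 0"

```text
time: 6.0
tool_pos: [0.4928, 0.4635, 0.0687]
tool_rot: [-0.001, 0.708, 0.706, -0.002]
contact_force: [-14.3, -6.2, 26.7]
gripper_width: 0.549
grasp_force: 64.7
```

Request:
play_rows --pt "0 0 0 0 0 0" --pt "0 0 1 0 0 0" --pt "0 0 0 0 0 0"

```text
time: 6.25
tool_pos: [0.4939, 0.4639, 0.0688]
tool_rot: [-0.0, 0.708, 0.707, -0.0]
contact_force: [-5.3, -1.9, 6.9]
gripper_width: 0.552
grasp_force: 62.5
```

Request:
play_rows --pt "0 0 0 0 0 0" --pt "0 0 0 0 0 0" --pt "0 0 0 0 0 0" --pt "0 0 0 0 0 0" --pt "0 0 -25 0 0 0" --hand 85

```text
time: 6.67
tool_pos: [0.4905, 0.4616, 0.0852]
tool_rot: [-0.001, 0.707, 0.707, -0.005]
contact_force: [-0.2, -0.7, -1.1]
gripper_width: 0.994
grasp_force: 0.0
```

Request:
play_rows --pt "0 0 -35 0 0 0" --pt "0 0 -35 0 0 0" --pt "-32 -25 -5 0 0 0" --pt "-32 -25 0 0 0 0" --pt "-32 -25 0 0 0 0"

```text
time: 7.08
tool_pos: [0.4184, 0.3678, 0.1676]
tool_rot: [0.0, 0.707, 0.707, 0.001]
contact_force: [-0.1, -0.6, -0.0]
gripper_width: 0.996
grasp_force: 0.0
```

Request:
play_rows --pt "-32 -25 0 0 0 0" --pt "-32 -25 0 0 0 0" --pt "0 0 0 0 0 0" --pt "0 0 0 0 0 0"

```text
time: 7.42
tool_pos: [0.3669, 0.3029, 0.1655]
tool_rot: [-0.0, 0.708, 0.707, -0.0]
contact_force: [1.3, -0.3, 1.2]
gripper_width: 0.995
grasp_force: 0.0
```

```bash
cat > fl.py <<'E'
from h import *
import sys
def pale(f,z=.06,lo=150):
    hsv=cv2.cvtColor(f['image'],cv2.COLOR_RGB2HSV)
    m=((hsv[...,1]<45)&(hsv[...,2]>215)).astype(np.uint8)
    out=[]
    for c in cv2.findContours(m,0,1)[0]:
        if cv2.contourArea(c)<60 or len(c)<6: continue
        P=ray(f,c.reshape(-1,2),z)[:,:2].astype(np.float32)
        (x,y),r=cv2.minEnclosingCircle(P)
        if .02<r<.03: out.append((round(x,4),round(y,4),round(r,4)))
    return out
if __name__=='__main__':
    s=manip.state(); print(s['tool_pos'].round(4),round(s['time'],2))
    for n in sys.argv[1:]: print(n,pale(grab(n,n+'_t%d'%(s['time']*10))))
E
python3 fl.py wrist top
```

```text
[0.3669 0.3029 0.1655] 7.42
wrist [(0.5597, 0.1815, 0.0224), (0.4274, 0.2033, 0.0246), (0.556, 0.2449, 0.0231), (0.3653, 0.3037, 0.0246), (0.5526, 0.3125, 0.0231), (0.5044, 0.4381, 0.0286)]
top [(0.3675, 0.3028, 0.0233), (0.4286, 0.2046, 0.0234), (0.4371, 0.0999, 0.0231), (0.4631, -0.0081, 0.0231), (0.9688, 0.3661, 0.0279)]
```

Request:
play_rows --pt "0 -1 32 0 0 0" --pt "0 0 32 0 0 0" --pt "0 0 32 0 0 0" --pt "0 0 30 0 0 0" --pt "0 0 0 0 0 0"

```text
time: 7.93
tool_pos: [0.3644, 0.3029, 0.0344]
tool_rot: [-0.001, 0.707, 0.707, -0.006]
contact_force: [-1.6, -0.5, -1.8]
gripper_width: 0.997
grasp_force: 0.0
```

Request:
play_rows --pt "0 0 0 0 0 0" --pt "0 0 0 0 0 0" --pt "0 0 0 0 0 0" --pt "0 0 0 0 0 0" --pt "0 0 0 0 0 0" --hand 35

```text
time: 8.35
tool_pos: [0.3696, 0.3059, 0.0434]
tool_rot: [0.001, 0.707, 0.707, 0.003]
contact_force: [0.2, 0.0, 6.9]
gripper_width: 0.569
grasp_force: 63.2
```

Request:
play_rows --pt "0 0 0 0 0 0" --pt "0 0 -10 0 0 0" --pt "0 0 -25 0 0 0" --pt "0 0 -25 0 0 0" --pt "0 20 0 0 0 0"

```text
time: 8.77
tool_pos: [0.388, 0.3059, 0.1058]
tool_rot: [0.001, 0.707, 0.708, 0.004]
contact_force: [2.7, -0.3, -2.0]
gripper_width: 0.567
grasp_force: 63.0
```

Request:
play_rows --pt "0 39 0 0 0 0" --pt "0 39 0 0 0 0" --pt "0 39 0 0 0 0" --pt "0 39 0 0 0 0" --pt "-1 38 0 0 0 0"

```text
time: 9.18
tool_pos: [0.5829, 0.3029, 0.1006]
tool_rot: [0.0, 0.707, 0.707, -0.0]
contact_force: [-0.5, 0.8, -2.0]
gripper_width: 0.57
grasp_force: 63.1
```

Request:
play_rows --pt "0 0 0 0 0 0" --pt "0 0 0 0 0 0" --pt "0 0 20 0 0 0" --pt "0 0 13 0 0 0" --pt "0 0 4 0 0 0"

```text
time: 9.6
tool_pos: [0.5802, 0.3033, 0.0644]
tool_rot: [-0.0, 0.707, 0.707, -0.001]
contact_force: [-9.8, -4.5, 22.6]
gripper_width: 0.569
grasp_force: 67.8
```

Request:
play_rows --pt "0 0 1 0 0 0" --pt "0 0 0 0 0 0" --pt "0 0 0 0 0 0"

```text
time: 9.85
tool_pos: [0.5801, 0.3033, 0.0644]
tool_rot: [-0.0, 0.707, 0.707, -0.001]
contact_force: [-5.0, -3.1, 8.7]
gripper_width: 0.57
grasp_force: 66.6
```

Request:
play_rows --pt "0 0 0 0 0 0" --pt "0 0 0 0 0 0" --pt "0 0 0 0 0 0" --pt "0 0 0 0 0 0" --pt "0 0 -25 0 0 0" --hand 85

```text
time: 10.27
tool_pos: [0.5773, 0.3017, 0.0813]
tool_rot: [-0.002, 0.707, 0.707, -0.005]
contact_force: [-0.8, -0.4, -2.1]
gripper_width: 0.998
grasp_force: 0.0
```

Request:
play_rows --pt "0 0 -38 0 0 0" --pt "0 0 -38 0 0 0" --pt "-20 -30 0 0 0 0" --pt "-20 -30 0 0 0 0" --pt "-20 -30 0 0 0 0"

```text
time: 10.68
tool_pos: [0.4909, 0.243, 0.1643]
tool_rot: [0.0, 0.707, 0.707, 0.001]
contact_force: [-0.2, -0.5, -0.9]
gripper_width: 0.997
grasp_force: 0.0
```

Request:
play_rows --pt "-20 -31 0 0 0 0" --pt "-19 -31 0 0 0 0" --pt "0 0 0 0 0 0" --pt "0 0 0 0 0 0"

```text
time: 11.02
tool_pos: [0.4275, 0.2036, 0.1624]
tool_rot: [-0.0, 0.707, 0.707, -0.0]
contact_force: [-0.3, 0.8, 0.6]
gripper_width: 0.992
grasp_force: 0.0
```

```bash
python3 fl.py wrist top
```

```text
[0.4275 0.2036 0.1624] 11.02
wrist [(0.6031, -0.0435, 0.0264), (0.5745, 0.1016, 0.0222), (0.4355, 0.0993, 0.0246), (0.5675, 0.1645, 0.0231), (0.4274, 0.2036, 0.0247), (0.5636, 0.232, 0.0231), (0.5685, 0.3014, 0.0273)]
top [(0.4374, 0.0998, 0.0231), (0.4629, -0.0082, 0.0233), (0.7875, 0.0237, 0.0264)]
```

View pics/wrist_t110.png

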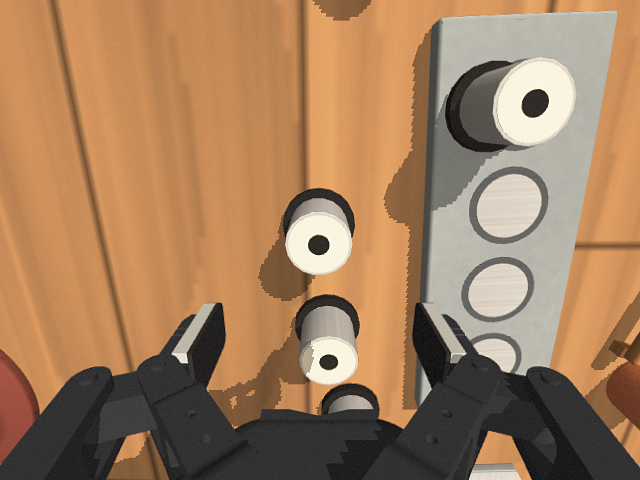

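The wrist view shows flask 1 upright on plate 1, with its top centre at (535,101), and flask 2 below the tool at (319,243).

Run:
```python
from h import *
f=grab('wrist'); print(ray(f,[[535,101]],.082), proj(f,[[.5813,.3017,.022],[.5813,.3017,.082]]))
```

```text
[[0.55927145 0.3020061  0.082     ]] [[514.9824554  107.30339445]
 [570.65281644 102.11321396]]
```

Request:
play_rows --pt "0 0 32 0 0 0" --pt "0 0 32 0 0 0" --pt "0 0 32 0 0 0" --pt "0 0 27 0 0 0" --pt "0 0 0 0 0 0"

```text
time: 11.58
tool_pos: [0.4259, 0.2035, 0.0346]
tool_rot: [-0.003, 0.707, 0.707, -0.005]
contact_force: [-0.9, -1.5, -0.1]
gripper_width: 0.998
grasp_force: 0.0
```

Request:
play_rows --pt "0 0 0 0 0 0" --pt "0 0 0 0 0 0" --pt "0 0 0 0 0 0" --pt "0 0 0 0 0 0" --pt "0 0 0 0 0 0" --hand 35

```text
time: 12.0
tool_pos: [0.4317, 0.2052, 0.0432]
tool_rot: [0.001, 0.707, 0.707, 0.002]
contact_force: [-0.4, 0.8, 6.6]
gripper_width: 0.566
grasp_force: 63.2
```

Request:
play_rows --pt "0 0 0 0 0 0" --pt "0 0 -10 0 0 0" --pt "0 0 -25 0 0 0" --pt "0 0 -25 0 0 0" --pt "0 0 0 0 0 0"

```text
time: 12.42
tool_pos: [0.4327, 0.2053, 0.1061]
tool_rot: [0.002, 0.707, 0.707, 0.004]
contact_force: [0.8, 0.8, -2.9]
gripper_width: 0.57
grasp_force: 62.9
```

Request:
play_rows --pt "4 31 0 0 0 0" --pt "4 31 0 0 0 0" --pt "4 31 0 0 0 0" --pt "4 31 0 0 0 0" --pt "4 32 0 0 0 0"

```text
time: 12.83
tool_pos: [0.5859, 0.2241, 0.0991]
tool_rot: [-0.0, 0.707, 0.707, -0.001]
contact_force: [0.2, -0.0, -2.2]
gripper_width: 0.565
grasp_force: 63.2
```

Request:
play_rows --pt "0 0 0 0 0 0" --pt "0 0 0 0 0 0" --pt "0 0 20 0 0 0" --pt "0 0 13 0 0 0" --pt "0 0 4 0 0 0"

```text
time: 13.25
tool_pos: [0.5836, 0.2241, 0.0636]
tool_rot: [-0.001, 0.707, 0.707, -0.002]
contact_force: [-8.3, -3.5, 24.4]
gripper_width: 0.571
grasp_force: 69.4
```

Request:
play_rows --pt "0 0 1 0 0 0" --pt "0 0 0 0 0 0" --pt "0 0 0 0 0 0"

```text
time: 13.5
tool_pos: [0.5835, 0.2242, 0.0637]
tool_rot: [-0.001, 0.707, 0.707, -0.001]
contact_force: [-5.0, -1.6, 9.5]
gripper_width: 0.566
grasp_force: 68.5
```

Request:
play_rows --pt "0 0 0 0 0 0" --pt "0 0 0 0 0 0" --pt "0 0 0 0 0 0" --pt "0 0 0 0 0 0" --pt "0 0 -25 0 0 0" --hand 85

```text
time: 13.92
tool_pos: [0.5811, 0.2232, 0.0815]
tool_rot: [-0.003, 0.707, 0.707, -0.005]
contact_force: [-0.4, -0.1, -1.0]
gripper_width: 0.998
grasp_force: 0.0
```

Request:
play_rows --pt "0 0 -38 0 0 0" --pt "0 0 -38 0 0 0" --pt "0 0 0 0 0 0" --pt "0 0 0 0 0 0"

```text
time: 14.25
tool_pos: [0.5874, 0.2248, 0.1673]
tool_rot: [0.002, 0.707, 0.707, 0.003]
contact_force: [-0.0, 0.3, -0.1]
gripper_width: 0.994
grasp_force: 0.0
```

Run:
```python
from h import *
from fl import pale
f=grab('wrist','w3'); g=grab('top','t3'); s=manip.state(); print(s['tool_pos'])
for n in (f,g): print('bench',pale(n)); print('warm',pale(n,.082))
print(proj(f,[[.5813,.3017,.022],[.5853,.2238,.082]]))
```

```text
[0.58480067 0.22415598 0.16246852]
bench [(0.7878, -0.0085, 0.0282), (0.5841, 0.2139, 0.0271), (0.582, 0.3021, 0.0229), (0.5519, 0.2992, 0.027)]
warm [(0.7691, 0.0208, 0.0256), (0.5843, 0.2226, 0.0246), (0.5824, 0.3025, 0.0208), (0.5551, 0.2999, 0.0245)]
bench [(0.4358, 0.1006, 0.0232), (0.5757, 0.3057, 0.0267), (0.5844, 0.1422, 0.0241), (0.5884, 0.0663, 0.024), (0.7888, 0.0211, 0.0292)]
warm [(0.4342, 0.099, 0.0228), (0.5718, 0.3007, 0.0262), (0.5803, 0.1399, 0.0236), (0.5842, 0.0653, 0.0236), (0.7812, 0.0209, 0.0287)]
[[309.50820051 134.02432868]
 [314.7531962  253.65887398]]
```

View pics/w3.png

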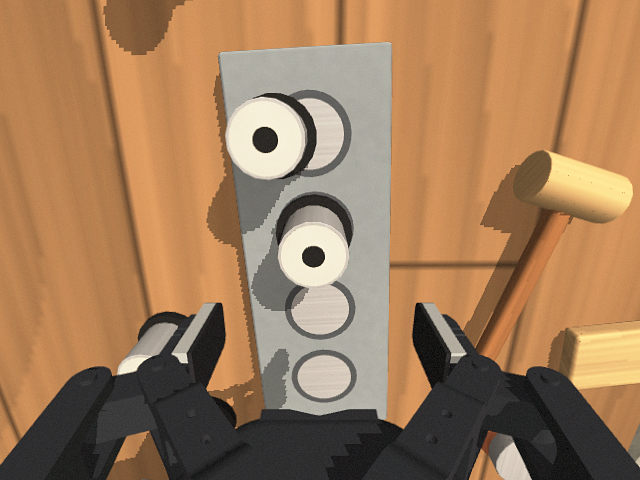

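Flask 1 was knocked off-centre, with its top at (265,140), i.e. (.555,.300). Flask 2 is centred. I re-grasp flask 1 and re-centre it.

Request:
play_rows --pt "38 -15 0 0 0 0" --pt "38 -15 0 0 0 0" --pt "0 0 0 0 0 0" --pt "0 0 30 0 0 0" --pt "0 0 30 0 0 0"

```text
time: 14.77
tool_pos: [0.5556, 0.3013, 0.103]
tool_rot: [0.001, 0.707, 0.708, 0.001]
contact_force: [0.5, -0.2, -0.1]
gripper_width: 1.001
grasp_force: 0.0
```

Request:
play_rows --pt "0 0 30 0 0 0" --pt "0 0 10 0 0 0" --pt "0 0 0 0 0 0" --pt "0 0 0 0 0 0"

```text
time: 15.1
tool_pos: [0.5547, 0.2998, 0.0623]
tool_rot: [-0.0, 0.707, 0.707, -0.001]
contact_force: [0.6, -0.2, 0.4]
gripper_width: 0.995
grasp_force: 0.0
```

Request:
play_rows --pt "0 0 0 0 0 0" --pt "0 0 0 0 0 0" --pt "0 0 0 0 0 0" --pt "0 0 0 0 0 0" --pt "0 0 0 0 0 0" --hand 35

```text
time: 15.52
tool_pos: [0.5569, 0.3009, 0.066]
tool_rot: [0.001, 0.707, 0.707, 0.002]
contact_force: [-0.5, 0.2, 6.1]
gripper_width: 0.567
grasp_force: 63.3
```

Request:
play_rows --pt "0 0 0 0 0 0" --pt "0 0 -10 0 0 0" --pt "1 13 0 0 0 0" --pt "1 13 0 0 0 0" --pt "0 0 0 0 0 0"

```text
time: 15.93
tool_pos: [0.583, 0.3022, 0.074]
tool_rot: [0.001, 0.707, 0.707, 0.001]
contact_force: [0.1, 1.1, -2.6]
gripper_width: 0.57
grasp_force: 62.9
```

Request:
play_rows --pt "0 0 0 0 0 0" --pt "0 0 6 0 0 0" --pt "0 0 5 0 0 0" --pt "0 0 0 0 0 0" --pt "0 0 0 0 0 0"

```text
time: 16.35
tool_pos: [0.5807, 0.3025, 0.0656]
tool_rot: [-0.001, 0.707, 0.707, -0.001]
contact_force: [-7.0, -3.8, 16.0]
gripper_width: 0.568
grasp_force: 65.7
```

Request:
play_rows --pt "0 0 0 0 0 0" --pt "0 0 0 0 0 0" --pt "0 0 0 0 0 0" --pt "0 0 0 0 0 0" --pt "0 0 -25 0 0 0" --hand 85

```text
time: 16.77
tool_pos: [0.5772, 0.3007, 0.0809]
tool_rot: [-0.002, 0.707, 0.707, -0.005]
contact_force: [-2.2, -1.8, -0.2]
gripper_width: 0.993
grasp_force: 0.0
```

Request:
play_rows --pt "0 0 -38 0 0 0" --pt "0 0 -38 0 0 0" --pt "-40 -5 0 0 0 0" --pt "-40 -5 0 0 0 0" --pt "-40 -5 0 0 0 0"

```text
time: 17.18
tool_pos: [0.5663, 0.1816, 0.1643]
tool_rot: [0.001, 0.707, 0.708, 0.001]
contact_force: [0.7, -0.2, -0.6]
gripper_width: 0.991
grasp_force: 0.0
```

Request:
play_rows --pt "-20 -32 0 0 0 0" --pt "-20 -33 0 0 0 0" --pt "-20 -33 0 0 0 0" --pt "-20 -33 0 0 0 0" --pt "0 0 0 0 0 0"

```text
time: 17.6
tool_pos: [0.4289, 0.1003, 0.1601]
tool_rot: [-0.002, 0.708, 0.706, -0.003]
contact_force: [-0.5, 0.6, -0.9]
gripper_width: 0.994
grasp_force: 0.0
```

Run:
```python
from h import *
from fl import pale
f=grab('wrist','w4'); g=grab('top','t4'); s=manip.state(); print(s['tool_pos'])
for n in (f,g): print('bench',pale(n)); print('warm',pale(n,.082))
```

```text
[0.43408926 0.10187737 0.16276469]
bench [(0.5998, -0.0954, 0.0214), (0.462, -0.0091, 0.0247), (0.571, 0.0834, 0.023), (0.4354, 0.0993, 0.0247), (0.5676, 0.1504, 0.023), (0.601, 0.227, 0.0273)]
warm [(0.4589, 0.0093, 0.0223), (0.5574, 0.0929, 0.0208), (0.4349, 0.1073, 0.0224), (0.5544, 0.1535, 0.0208), (0.5846, 0.2228, 0.0247)]
bench [(0.4632, -0.0083, 0.0232), (0.5874, 0.3073, 0.024), (0.59, 0.2269, 0.0239), (0.7859, 0.0285, 0.024), (1.0013, 0.3157, 0.0241)]
warm [(0.4611, -0.008, 0.0229), (0.5833, 0.3022, 0.0236), (0.5858, 0.2233, 0.0235), (0.7783, 0.0282, 0.0236), (0.9901, 0.3105, 0.0237)]
```

Request:
play_rows --pt "-2 0 32 0 0 0" --pt "0 0 32 0 0 0" --pt "0 0 32 0 0 0" --pt "0 0 27 0 0 0" --pt "0 0 0 0 0 0"

```text
time: 18.12
tool_pos: [0.4317, 0.1005, 0.0347]
tool_rot: [-0.004, 0.707, 0.707, -0.004]
contact_force: [-1.4, -0.3, -0.1]
gripper_width: 0.991
grasp_force: 0.0
```

Request:
play_rows --pt "0 0 0 0 0 0" --pt "0 0 0 0 0 0" --pt "0 0 0 0 0 0" --pt "0 0 0 0 0 0" --pt "0 0 0 0 0 0" --hand 35

```text
time: 18.53
tool_pos: [0.4377, 0.1007, 0.0432]
tool_rot: [0.002, 0.707, 0.707, 0.002]
contact_force: [-0.9, 0.0, 6.1]
gripper_width: 0.568
grasp_force: 63.3
```

Request:
play_rows --pt "0 0 0 0 0 0" --pt "0 0 -10 0 0 0" --pt "0 0 -25 0 0 0" --pt "0 0 -25 0 0 0" --pt "0 0 0 0 0 0"

```text
time: 18.95
tool_pos: [0.4387, 0.1006, 0.106]
tool_rot: [0.003, 0.707, 0.707, 0.004]
contact_force: [1.0, 0.5, -2.0]
gripper_width: 0.567
grasp_force: 63.2
```

Request:
play_rows --pt "9 31 0 0 0 0" --pt "9 31 0 0 0 0" --pt "9 31 0 0 0 0" --pt "9 31 0 0 0 0" --pt "10 30 0 0 0 0"

```text
time: 19.37
tool_pos: [0.59, 0.1465, 0.0991]
tool_rot: [-0.0, 0.707, 0.707, -0.001]
contact_force: [-0.4, 0.4, -3.0]
gripper_width: 0.568
grasp_force: 63.4
```

Request:
play_rows --pt "0 0 0 0 0 0" --pt "0 0 0 0 0 0" --pt "0 0 20 0 0 0" --pt "0 0 13 0 0 0" --pt "0 0 4 0 0 0"

```text
time: 19.78
tool_pos: [0.588, 0.1461, 0.0639]
tool_rot: [-0.001, 0.707, 0.707, -0.001]
contact_force: [-13.2, -2.3, 26.5]
gripper_width: 0.568
grasp_force: 69.0
```

Request:
play_rows --pt "0 0 1 0 0 0" --pt "0 0 0 0 0 0" --pt "0 0 0 0 0 0"

```text
time: 20.03
tool_pos: [0.588, 0.1461, 0.064]
tool_rot: [-0.001, 0.707, 0.707, -0.001]
contact_force: [-6.7, -1.4, 9.7]
gripper_width: 0.569
grasp_force: 67.6
```

Request:
play_rows --pt "0 0 0 0 0 0" --pt "0 0 0 0 0 0" --pt "0 0 0 0 0 0" --pt "0 0 0 0 0 0" --pt "0 0 -25 0 0 0" --hand 85

```text
time: 20.45
tool_pos: [0.585, 0.1456, 0.0816]
tool_rot: [-0.003, 0.707, 0.707, -0.004]
contact_force: [-0.8, -0.3, -1.1]
gripper_width: 0.992
grasp_force: 0.0
```

Request:
play_rows --pt "0 0 -38 0 0 0" --pt "0 0 -38 0 0 0" --pt "-31 -25 0 0 0 0" --pt "-31 -25 0 0 0 0" --pt "-31 -25 0 0 0 0"

```text
time: 20.87
tool_pos: [0.5139, 0.0526, 0.1643]
tool_rot: [0.001, 0.707, 0.707, 0.001]
contact_force: [1.3, -0.5, 0.1]
gripper_width: 1.0
grasp_force: 0.0
```

Request:
play_rows --pt "-31 -25 0 0 0 0" --pt "-30 -26 0 0 0 0" --pt "0 0 0 0 0 0" --pt "0 0 0 0 0 0"

```text
time: 21.2
tool_pos: [0.4621, -0.0088, 0.163]
tool_rot: [0.0, 0.708, 0.706, 0.0]
contact_force: [-0.0, 0.1, 0.3]
gripper_width: 0.998
grasp_force: 0.0
```

Run:
```python
from h import *
from fl import pale
f=grab('wrist','w5'); g=grab('top','t5'); s=manip.state(); print(s['tool_pos'])
for n in (f,g): print('bench',pale(n)); print('warm',pale(n,.082))
```

```text
[ 0.46354553 -0.00756798  0.16355623]
bench [(0.3926, -0.1305, 0.0231), (0.4043, -0.1053, 0.0225), (0.4618, -0.0086, 0.0246), (0.5759, 0.0684, 0.023), (0.6017, 0.1472, 0.0265)]
warm [(0.3992, -0.1112, 0.0209), (0.5336, -0.117, 0.0297), (0.4098, -0.0884, 0.0204), (0.4618, -0.0009, 0.0223), (0.5651, 0.0688, 0.0209), (0.5885, 0.1402, 0.024)]
bench [(0.5874, 0.3073, 0.024), (0.5902, 0.227, 0.0239), (0.5938, 0.1471, 0.0239), (0.7882, 0.0232, 0.0267)]
warm [(0.5833, 0.3022, 0.0236), (0.586, 0.2233, 0.0235), (0.5896, 0.1448, 0.0235), (0.7806, 0.023, 0.0262)]
```

Request:
play_rows --pt "-1 0 32 0 0 0" --pt "0 0 32 0 0 0" --pt "0 0 32 0 0 0" --pt "0 0 27 0 0 0" --pt "0 0 0 0 0 0"

```text
time: 21.72
tool_pos: [0.4591, -0.0069, 0.0344]
tool_rot: [-0.005, 0.707, 0.708, -0.003]
contact_force: [-1.1, 0.9, -1.7]
gripper_width: 0.997
grasp_force: 0.0
```

Request:
play_rows --pt "0 0 0 0 0 0" --pt "0 0 0 0 0 0" --pt "0 0 0 0 0 0" --pt "0 0 0 0 0 0" --pt "0 0 0 0 0 0" --hand 35

```text
time: 22.13
tool_pos: [0.4654, -0.0088, 0.0431]
tool_rot: [0.002, 0.707, 0.707, 0.001]
contact_force: [-0.6, 0.6, 7.2]
gripper_width: 0.571
grasp_force: 63.4
```

Request:
play_rows --pt "0 0 0 0 0 0" --pt "0 0 -10 0 0 0" --pt "0 0 -25 0 0 0" --pt "0 0 -25 0 0 0" --pt "0 0 0 0 0 0"

```text
time: 22.55
tool_pos: [0.4667, -0.0093, 0.1061]
tool_rot: [0.004, 0.707, 0.707, 0.003]
contact_force: [1.3, -0.9, -1.9]
gripper_width: 0.571
grasp_force: 63.3
```

Request:
play_rows --pt "15 26 0 0 0 0" --pt "15 26 0 0 0 0" --pt "15 26 0 0 0 0" --pt "15 26 0 0 0 0" --pt "16 26 0 0 0 0"

```text
time: 22.97
tool_pos: [0.5936, 0.0679, 0.099]
tool_rot: [-0.0, 0.707, 0.707, -0.001]
contact_force: [0.2, -0.8, -2.2]
gripper_width: 0.57
grasp_force: 63.6
```

Request:
play_rows --pt "0 0 0 0 0 0" --pt "0 0 0 0 0 0" --pt "0 0 20 0 0 0" --pt "0 0 13 0 0 0" --pt "0 0 4 0 0 0"

```text
time: 23.38
tool_pos: [0.5921, 0.0668, 0.0637]
tool_rot: [-0.001, 0.708, 0.707, -0.001]
contact_force: [-13.2, 0.3, 27.2]
gripper_width: 0.568
grasp_force: 69.4
```

Request:
play_rows --pt "0 0 1 0 0 0" --pt "0 0 0 0 0 0" --pt "0 0 0 0 0 0"

```text
time: 23.63
tool_pos: [0.5921, 0.0668, 0.0638]
tool_rot: [-0.001, 0.708, 0.707, -0.001]
contact_force: [-6.5, -0.3, 10.1]
gripper_width: 0.569
grasp_force: 68.0
```

Request:
play_rows --pt "0 0 0 0 0 0" --pt "0 0 0 0 0 0" --pt "0 0 0 0 0 0" --pt "0 0 0 0 0 0" --pt "0 0 -25 0 0 0" --hand 85

```text
time: 24.05
tool_pos: [0.589, 0.0671, 0.0817]
tool_rot: [-0.004, 0.707, 0.707, -0.004]
contact_force: [-0.9, 0.6, -0.7]
gripper_width: 1.0
grasp_force: 0.0
```

Request:
play_rows --pt "0 0 -38 0 0 0" --pt "0 0 -38 0 0 0" --pt "0 0 -38 0 0 0" --pt "-40 0 -3 0 0 0" --pt "-40 0 0 0 0 0"

```text
time: 24.47
tool_pos: [0.5954, -0.0124, 0.2092]
tool_rot: [0.003, 0.706, 0.708, 0.003]
contact_force: [-0.2, -0.8, -0.7]
gripper_width: 0.997
grasp_force: 0.0
```

Request:
play_rows --pt "-40 0 0 0 0 0" --pt "-40 0 0 0 0 0" --pt "-40 -5 0 0 0 0" --pt "-40 -6 0 0 0 0" --pt "0 0 0 0 0 0"

```text
time: 24.88
tool_pos: [0.5809, -0.1791, 0.2041]
tool_rot: [0.001, 0.71, 0.705, -0.001]
contact_force: [-0.0, 1.0, 0.0]
gripper_width: 0.994
grasp_force: 0.0
```

Run:
```python
from h import *
from fl import pale
f=grab('wrist','w6'); g=grab('top','t6'); s=manip.state(); print(s['tool_pos'],s['joint_pos'])
print('warm',pale(g,.082))
```

```text
[ 0.58161835 -0.17413685  0.20386835] [-4.13616873e-01  3.96331280e-02  1.69636660e+00  4.34621966e-04
  1.40631284e+00 -4.09973381e-01]
warm [(0.5857, -0.2501, 0.0214), (0.5831, 0.302, 0.0237), (0.5862, 0.2233, 0.0236), (0.5897, 0.1448, 0.0236), (0.594, 0.0671, 0.0234), (0.7814, 0.0219, 0.0275)]
```

View pics/w6.png

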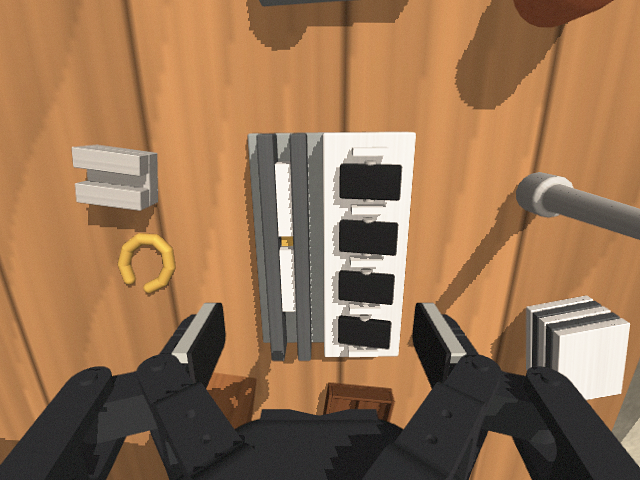

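All four flasks are centred within 2 mm. The console is in view, with the pin at (286,242) between channel walls at x≈277 and 291, and the rockers at x≈367.

Run:
```python
from h import *
f=grab('wrist'); im=f['image']; hsv=cv2.cvtColor(im,cv2.COLOR_RGB2HSV)
print('far corners',ray(f,[[415,133],[399,356]],.036).round(4).tolist())
g=cv2.cvtColor(im,cv2.COLOR_RGB2GRAY)
for r in (175,200,225,265,290): print(r,g[r,254:330:1].tolist() if r==200 else '', ray(f,[[276,r],[291,r]],.042).round(4)[:,:2].tolist())
m=((hsv[...,0]>10)&(hsv[...,0]<30)&(hsv[...,1]>120))[236:248,276:296]
ys,xs=np.nonzero(m); print('pin px',xs.min()+276,xs.max()+276,ys.min()+236,ys.max()+236, ray(f,[[xs.mean()+276,ys.mean()+236]],.028))
blk=(hsv[...,2]<50).astype(np.uint8); blk[:,:330]=0; blk[:,412:]=0; blk[:150]=0; blk[355:]=0
for c in cv2.findContours(blk,0,2)[0]:
    if cv2.contourArea(c)>500: e=cv2.minAreaRect(c); print('rocker',e[0],ray(f,[e[0]],.051).round(4))
t=grab('top'); print('top pin',ray(t,[[410.75,214.5]],.028)); print('collar',ray(t,[[517.5,249.5]],.08)); print('handle top', ray(t,[[355+687/4,150+387/4]],.135))
```

```text
far corners [[0.6643, -0.0971, 0.036], [0.6674, -0.3254, 0.036]]
175  [[0.5447, -0.1316], [0.5578, -0.1317]]
200 [107, 107, 103, 105, 111, 73, 72, 93, 93, 94, 92, 93, 89, 93, 98, 98, 94, 94, 98, 92, 88, 53, 254, 250, 247, 247, 245, 246, 246, 247, 247, 247, 247, 249, 254, 180, 179, 66, 79, 94, 91, 94, 92, 94, 94, 90, 93, 95, 93, 93, 99, 92, 57, 78, 164, 106, 102, 103, 103, 101, 105, 105, 104, 101, 104, 103, 102, 104, 108, 208, 248, 246, 245, 244, 244, 245] [[0.5438, -0.1537], [0.5571, -0.1537]]
225  [[0.5428, -0.1768], [0.5564, -0.1769]]
265  [[0.541, -0.2163], [0.5553, -0.2163]]
290  [[0.5398, -0.2427], [0.5544, -0.2427]]
pin px 281 292 242 247 [[ 0.55036417 -0.20106665  0.028     ]]
rocker (362.04913330078125, 336.6192626953125) [[ 0.6244 -0.2901  0.051 ]]
rocker (364.0368957519531, 292.59423828125) [[ 0.6244 -0.2411  0.051 ]]
rocker (366.28826904296875, 243.24710083007812) [[ 0.6244 -0.1916  0.051 ]]
rocker (368.6603088378906, 188.39028930664062) [[ 0.6243 -0.142   0.051 ]]
top pin [[ 0.55081225 -0.20283278  0.028     ]]
collar [[ 0.46534111 -0.41626288  0.08      ]]
handle top [[ 0.46541701 -0.41656195  0.135     ]]
```

Request:
play_rows --pt "-34 -16 0 0 0 0" --pt "-34 -16 0 0 0 0" --pt "-34 -16 0 0 0 0" --pt "-34 -16 0 0 0 0" --pt "-34 -16 0 0 0 0"

```text
time: 25.5
tool_pos: [0.5021, -0.3422, 0.2043]
tool_rot: [0.0, 0.706, 0.708, 0.0]
contact_force: [0.6, -0.5, -0.2]
gripper_width: 0.993
grasp_force: 0.0
```

Request:
play_rows --pt "-34 -17 0 0 0 0" --pt "-38 -18 0 0 0 0" --pt "0 0 0 0 0 0" --pt "0 0 0 0 0 0" --pt "0 0 0 0 0 0"

```text
time: 25.92
tool_pos: [0.4679, -0.4129, 0.204]
tool_rot: [-0.0, 0.707, 0.707, 0.0]
contact_force: [0.2, -0.2, 0.4]
gripper_width: 0.996
grasp_force: 0.0
```

Run:
```python
from h import *
f=grab('wrist','w7'); print(manip.state()['tool_pos'],manip.state()['tool_rot']); print(proj(f,[[.4654,-.4164,.08],[.4654,-.4164,.135]]))
cv2.imwrite('pics/w7c.png',cv2.resize(f['image'][120:340,200:460],None,fx=2.7,fy=2.7,interpolation=2)[:,:,::-1])
```

```text
[ 0.46817938 -0.41255125  0.20410723] [-2.67329764e-04  7.06468305e-01  7.07744574e-01  2.82778075e-04]
[[315.43414695 239.02584455]
 [314.76909253 266.17989779]]
```

View pics/w7c.png

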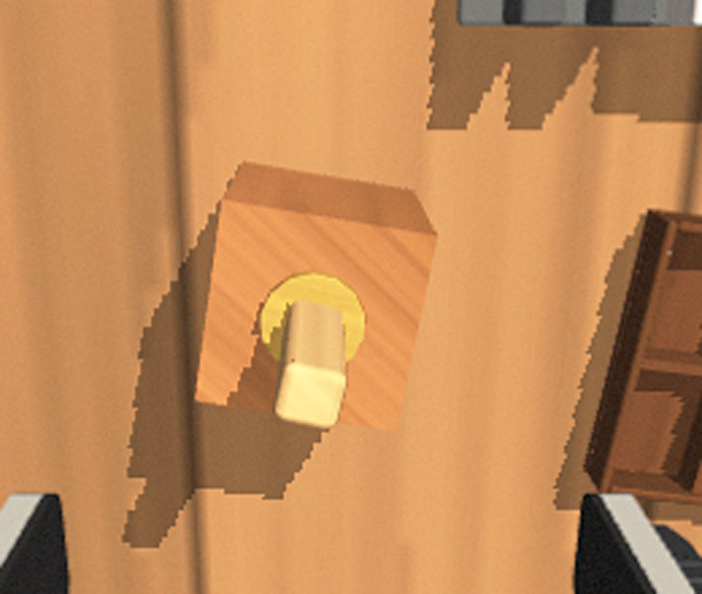

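The crop shows the block top's edges turned about 9° clockwise, and the handle top at crop (310,393), which is px (315,266). That matches the prediction of (.4654,-.4164). I align, descend and grip the handle.

Request:
play_rows --pt "-4 -3 0 0 0 0" --pt "0 0 0 0 0 4.5" --pt "0 0 0 0 0 4.5" --pt "0 0 20 0 0 0" --pt "0 0 30 0 0 0"

```text
time: 26.38
tool_pos: [0.4668, -0.4193, 0.1584]
tool_rot: [0.004, 0.76, 0.65, 0.0]
contact_force: [0.0, 0.3, -0.3]
gripper_width: 1.001
grasp_force: 0.0
```

Request:
play_rows --pt "0 0 30 0 0 0" --pt "0 0 20 0 0 0" --pt "0 0 0 0 0 0" --pt "0 0 0 0 0 0"

```text
time: 26.72
tool_pos: [0.4641, -0.4167, 0.1031]
tool_rot: [-0.002, 0.76, 0.65, -0.0]
contact_force: [0.7, -0.1, 0.6]
gripper_width: 0.998
grasp_force: 0.0
```

Request:
play_rows --pt "0 0 0 0 0 0" --pt "0 0 0 0 0 0" --pt "0 0 0 0 0 0" --pt "0 0 0 0 0 0" --pt "0 0 0 0 0 0" --hand 5

```text
time: 27.13
tool_pos: [0.4645, -0.4188, 0.1055]
tool_rot: [0.001, 0.761, 0.649, 0.0]
contact_force: [-1.0, -0.7, -0.3]
gripper_width: 0.294
grasp_force: 0.0
```

Request:
play_rows --pt "0 0 0 0 0 0" --pt "0 0 0 0 0 0" --pt "0 0 0 0 0 0" --pt "0 0 0 0 0 0"

```text
time: 27.47
tool_pos: [0.4644, -0.4188, 0.1052]
tool_rot: [0.001, 0.761, 0.649, -0.0]
contact_force: [-0.4, 0.1, 4.7]
gripper_width: 0.178
grasp_force: 58.8
```

Request:
play_rows --pt "0 0 -20 0 0 0" --pt "0 0 -30 0 0 0" --pt "0 0 -30 0 0 0" --pt "0 0 -30 0 0 0" --pt "0 0 0 0 0 -4.5"

```text
time: 27.88
tool_pos: [0.4663, -0.4206, 0.2219]
tool_rot: [0.006, 0.734, 0.679, -0.0]
contact_force: [0.3, -0.7, 0.8]
gripper_width: 0.177
grasp_force: 58.9
```

Request:
play_rows --pt "0 0 0 0 0 -4.5" --pt "30 19 0 0 0 0" --pt "31 20 0 0 0 0" --pt "31 20 0 0 0 0" --pt "31 20 0 0 0 0"

```text
time: 28.3
tool_pos: [0.5433, -0.2939, 0.2132]
tool_rot: [-0.001, 0.708, 0.707, -0.0]
contact_force: [0.9, -0.6, -0.8]
gripper_width: 0.172
grasp_force: 58.9
```

Request:
play_rows --pt "31 20 0 0 0 0" --pt "31 20 0 0 0 0" --pt "31 20 0 0 0 0" --pt "31 20 0 0 0 0" --pt "30 17 0 0 0 0"

```text
time: 28.72
tool_pos: [0.6408, -0.1394, 0.2132]
tool_rot: [-0.001, 0.707, 0.707, -0.0]
contact_force: [0.1, -0.8, -0.3]
gripper_width: 0.178
grasp_force: 58.9
```

Request:
play_rows --pt "0 0 20 0 0 0" --pt "0 0 20 0 0 0" --pt "0 0 0 0 0 0" --pt "0 0 0 0 0 0" --pt "0 0 0 0 0 0"

```text
time: 29.13
tool_pos: [0.6403, -0.1418, 0.1746]
tool_rot: [-0.0, 0.708, 0.707, 0.0]
contact_force: [0.0, -0.5, -0.4]
gripper_width: 0.18
grasp_force: 58.9
```

Run:
```python
from h import *
s=manip.state(); p=s['tool_pos']; f=grab('wrist','w8'); g=grab('scene','s8'); print(p,s['tool_rot'],s['contact_force'])
P=[p+[0,0,-.1],p+[0,0,-.07]]
a=proj(f,P);b=proj(g,P); print(a,b)
o=[]
for h,c in((f,a[0]),(g,b[0])):
    x=int(np.clip(c[0],75,564));y=int(np.clip(c[1],75,404)); o.append(cv2.resize(h['image'][y-75:y+75,x-75:x+75],(390,390),interpolation=2)); print(x-75,y-75)
cv2.imwrite('pics/w8c.png',np.hstack(o)[:,:,::-1])
```

```text
[ 0.64025234 -0.1417774   0.17462813] [-1.67958067e-05  7.07504340e-01  7.06708998e-01  2.47158078e-05] [ 0.0329198  -0.46775596 -0.42541582]
[[318.64874925 244.8655343 ]
 [318.70926472 260.50565296]] [[244.34816586 273.56324046]
 [243.36812642 261.0414634 ]]
243 169
169 198
```

View pics/w8c.png

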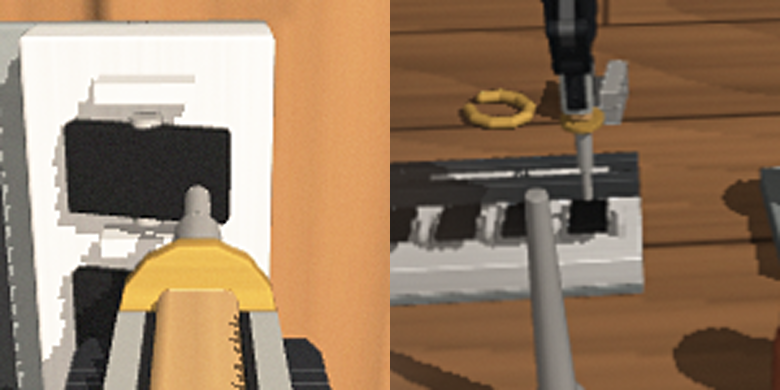

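The tip appears at wrist px (319,241) and scene px (245,274), both as predicted: directly under the TCP, 100 mm down, over rocker 1's far end. I press rocker 1.

Request:
play_rows --pt "0 0 14 0 0 0" --pt "0 0 5 0 0 0" --pt "0 0 5 0 0 0" --pt "0 0 4 0 0 0" --pt "0 0 0 0 0 0"

```text
time: 29.65
tool_pos: [0.6412, -0.1418, 0.1474]
tool_rot: [0.001, 0.707, 0.707, 0.001]
contact_force: [1.5, 0.8, 4.4]
gripper_width: 0.177
grasp_force: 59.6
```

Request:
play_rows --pt "0 0 0 0 0 0" --pt "0 0 0 0 0 0"

```text
time: 29.82
tool_pos: [0.6412, -0.1417, 0.1475]
tool_rot: [0.001, 0.707, 0.707, 0.001]
contact_force: [0.7, -0.1, 5.6]
gripper_width: 0.178
grasp_force: 59.7
```

Request:
play_rows --pt "0 0 -14 0 0 0" --pt "0 0 -14 0 0 0" --pt "0 0 0 0 0 0" --pt "0 0 0 0 0 0"

```text
time: 30.15
tool_pos: [0.6408, -0.1416, 0.1758]
tool_rot: [0.001, 0.707, 0.707, 0.0]
contact_force: [-0.9, 0.1, -0.1]
gripper_width: 0.179
grasp_force: 58.9
```

Run:
```python
from h import *
f=grab('wrist','w9'); g=grab('scene','s9'); print(manip.state()['tool_pos'])
cv2.imwrite('pics/w9c.png',np.hstack([cv2.resize(f['image'][120:390,200:450],(390,420)),cv2.resize(g['image'][240:330,140:280],(400,420),interpolation=2)])[:,:,::-1])
```

```text
[ 0.63988959 -0.14129077  0.17390337]
```

View pics/w9c.png

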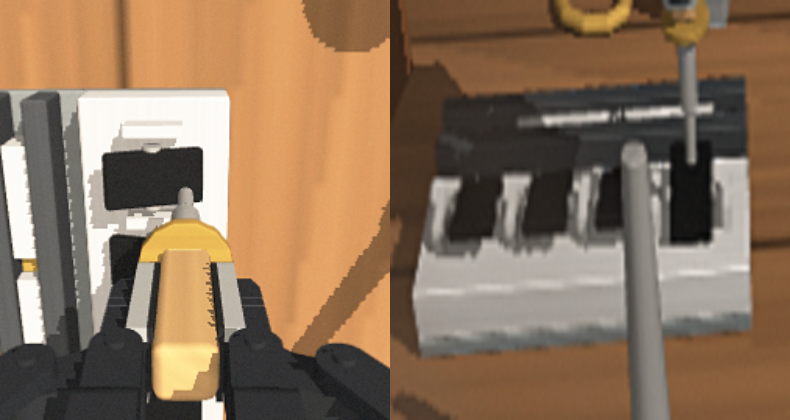

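Rocker 1 has tipped: its face looks different from the other three in the scene crop. I press it again slightly deeper to be sure, then do the others.

Request:
play_rows --pt "0 0 20 0 0 0" --pt "0 0 7 0 0 0" --pt "0 0 3 0 0 0" --pt "0 0 0 0 0 0" --pt "0 0 0 0 0 0"

```text
time: 30.67
tool_pos: [0.6412, -0.1417, 0.1472]
tool_rot: [0.001, 0.707, 0.707, 0.0]
contact_force: [-2.4, 0.4, 10.8]
gripper_width: 0.181
grasp_force: 60.6
```

Request:
play_rows --pt "0 0 -15 0 0 0" --pt "0 0 -15 0 0 0" --pt "-25 0 0 0 0 0" --pt "-25 0 0 0 0 0" --pt "0 0 0 0 0 0"

```text
time: 31.08
tool_pos: [0.6402, -0.195, 0.1754]
tool_rot: [0.001, 0.708, 0.706, -0.001]
contact_force: [0.2, 0.9, -1.4]
gripper_width: 0.18
grasp_force: 58.9
```

Request:
play_rows --pt "0 0 14 0 0 0" --pt "0 0 6 0 0 0" --pt "0 0 6 0 0 0" --pt "0 0 4 0 0 0" --pt "0 0 0 0 0 0"

```text
time: 31.5
tool_pos: [0.6411, -0.1912, 0.1473]
tool_rot: [0.001, 0.707, 0.707, -0.0]
contact_force: [-1.9, 0.3, 11.7]
gripper_width: 0.182
grasp_force: 60.7
```

Request:
play_rows --pt "0 0 0 0 0 0" --pt "0 0 -15 0 0 0" --pt "0 0 -15 0 0 0" --pt "-25 0 0 0 0 0" --pt "-25 0 0 0 0 0"

```text
time: 31.92
tool_pos: [0.6411, -0.2405, 0.1764]
tool_rot: [0.001, 0.706, 0.708, 0.0]
contact_force: [0.2, -0.5, -0.2]
gripper_width: 0.178
grasp_force: 59.0
```

Request:
play_rows --pt "0 0 14 0 0 0" --pt "0 0 6 0 0 0" --pt "0 0 6 0 0 0" --pt "0 0 4 0 0 0" --pt "0 0 0 0 0 0"

```text
time: 32.33
tool_pos: [0.6411, -0.2415, 0.1474]
tool_rot: [0.001, 0.707, 0.707, -0.0]
contact_force: [-2.2, -0.9, 10.5]
gripper_width: 0.179
grasp_force: 60.5
```

Request:
play_rows --pt "0 0 0 0 0 0" --pt "0 0 -15 0 0 0" --pt "0 0 -15 0 0 0" --pt "-25 0 0 0 0 0" --pt "-24 0 0 0 0 0"

```text
time: 32.75
tool_pos: [0.6413, -0.2894, 0.1768]
tool_rot: [0.001, 0.706, 0.708, 0.001]
contact_force: [0.5, -0.8, -0.8]
gripper_width: 0.181
grasp_force: 58.9
```

Request:
play_rows --pt "0 0 14 0 0 0" --pt "0 0 6 0 0 0" --pt "0 0 6 0 0 0" --pt "0 0 4 0 0 0" --pt "0 0 0 0 0 0"

```text
time: 33.17
tool_pos: [0.6411, -0.2903, 0.1474]
tool_rot: [0.001, 0.707, 0.707, -0.0]
contact_force: [-1.7, -1.6, 8.8]
gripper_width: 0.18
grasp_force: 60.4
```

Request:
play_rows --pt "0 0 0 0 0 0" --pt "0 0 -15 0 0 0" --pt "0 0 -15 0 0 0" --pt "0 0 0 0 0 0" --pt "0 0 0 0 0 0"

```text
time: 33.58
tool_pos: [0.641, -0.2902, 0.1761]
tool_rot: [0.001, 0.707, 0.707, 0.0]
contact_force: [-0.2, 0.0, -0.5]
gripper_width: 0.172
grasp_force: 58.9
```

Request:
play_rows --pt "22 -23 0 0 0 0" --pt "22 -23 0 0 0 0" --pt "22 -23 0 0 0 0" --pt "22 -22 0 0 0 0" --pt "0 0 10 0 0 0"

```text
time: 34.0
tool_pos: [0.5464, -0.1988, 0.164]
tool_rot: [-0.001, 0.707, 0.708, 0.0]
contact_force: [0.5, -0.7, -0.6]
gripper_width: 0.176
grasp_force: 59.1
```

Request:
play_rows --pt "0 0 10 0 0 0" --pt "0 0 5 0 0 0" --pt "0 0 0 0 0 0" --pt "0 0 0 0 0 0" --pt "0 0 0 0 0 0"

```text
time: 34.42
tool_pos: [0.5499, -0.203, 0.1494]
tool_rot: [0.0, 0.707, 0.707, 0.0]
contact_force: [0.1, -0.3, -1.4]
gripper_width: 0.175
grasp_force: 59.1
```

Run:
```python
from h import *
s=manip.state(); p=s['tool_pos']; f=grab('wrist'); g=grab('scene'); print(p,s['tool_rot'])
a=proj(f,[p-[0,0,.1],[.55,-.202,.028],[.55,-.202,.036]]);b=proj(g,[p-[0,0,.1],[.55,-.202,.036]]);print(a,b)
A=f['image'][170:280,260:370]; x,y=b[0].astype(int); print(x-50,y-50)
B=g['image'][y-50:y+50,x-50:x+50]
cv2.imwrite('pics/wa.png',np.hstack([cv2.resize(A,(400,400),interpolation=2),cv2.resize(B,(400,400),interpolation=2)])[:,:,::-1])
```

```text
[ 0.5499018  -0.20304742  0.14937901] [9.74354559e-05 7.07469533e-01 7.06743836e-01 3.76595325e-05]
[[318.62403308 244.84700897]
 [318.70880551 234.49784077]
 [318.72602869 237.6979469 ]] [[217.2905692  259.18468231]
 [218.36127855 264.26303761]]
167 209
```

View pics/wa.png

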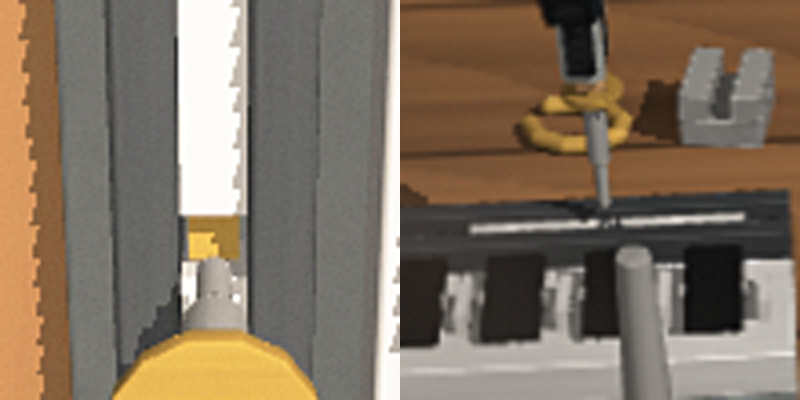

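The tip is centred between the channel walls (crop x 215, walls at 179 and 246). The pit's +y edge is at px row 229, which puts the pit centre at y≈-.202. I go down into it.

Request:
play_rows --pt "1 0 6 0 0 0" --pt "0 0 5 0 0 0" --pt "0 0 4 0 0 0" --pt "0 0 3 0 0 0" --pt "0 0 0 0 0 0"

```text
time: 34.93
tool_pos: [0.5486, -0.201, 0.13]
tool_rot: [-0.001, 0.707, 0.707, -0.0]
contact_force: [0.5, -0.0, -0.8]
gripper_width: 0.178
grasp_force: 59.1
```

Request:
play_rows --pt "0 0 0 0 0 0" --pt "0 0 0 0 0 0"

```text
time: 35.1
tool_pos: [0.5493, -0.2014, 0.1314]
tool_rot: [0.0, 0.707, 0.707, 0.0]
contact_force: [0.4, -0.3, 0.0]
gripper_width: 0.176
grasp_force: 59.1
```

The tip is at .031, below the .036 floor, with no force, so it is in the pit. I push the pin.

Request:
play_rows --pt "0 0 3 0 0 0" --pt "0 0 3 0 0 0" --pt "0 0 3 0 0 0" --pt "0 0 2 0 0 0" --pt "0 0 0 0 0 0"

```text
time: 35.52
tool_pos: [0.5498, -0.2016, 0.1207]
tool_rot: [0.001, 0.707, 0.707, 0.0]
contact_force: [0.3, -0.7, 1.9]
gripper_width: 0.178
grasp_force: 59.6
```

Request:
play_rows --pt "0 0 0 0 0 0" --pt "0 0 0 0 0 0" --pt "0 0 0 0 0 0"

```text
time: 35.77
tool_pos: [0.5497, -0.2016, 0.1207]
tool_rot: [0.001, 0.707, 0.707, 0.0]
contact_force: [0.4, -0.7, 2.4]
gripper_width: 0.179
grasp_force: 59.4
```

Request:
play_rows --pt "0 0 1.5 0 0 0" --pt "0 0 0 0 0 0" --pt "0 0 0 0 0 0" --pt "0 0 0 0 0 0"

```text
time: 36.1
tool_pos: [0.5499, -0.2017, 0.1204]
tool_rot: [0.001, 0.707, 0.707, 0.0]
contact_force: [-0.8, -0.2, 7.2]
gripper_width: 0.18
grasp_force: 60.2
```

Request:
play_rows --pt "0 0 1.5 0 0 0" --pt "0 0 0 0 0 0" --pt "0 0 0 0 0 0" --pt "0 0 0 0 0 0"

```text
time: 36.43
tool_pos: [0.5501, -0.2019, 0.1202]
tool_rot: [0.001, 0.707, 0.707, 0.0]
contact_force: [-2.5, 1.3, 12.7]
gripper_width: 0.179
grasp_force: 60.9
```

The pin bottomed at the expected depth (tip .0205, 12.7 N). I lift and return the stylus to the block.

Request:
play_rows --pt "0 0 -20 0 0 0" --pt "0 0 -30 0 0 0" --pt "0 0 -30 0 0 0" --pt "0 0 -20 0 0 0" --pt "-36 -14 0 0 0 0"

```text
time: 36.85
tool_pos: [0.5385, -0.2345, 0.2227]
tool_rot: [0.003, 0.705, 0.709, 0.002]
contact_force: [1.9, -1.7, -0.0]
gripper_width: 0.181
grasp_force: 59.2
```

Request:
play_rows --pt "-36 -14 0 0 0 0" --pt "-36 -14 0 0 0 0" --pt "-36 -14 0 0 0 0" --pt "-36 -14 0 0 0 0" --pt "-37 -15 0 0 0 0"

```text
time: 37.27
tool_pos: [0.4626, -0.419, 0.2159]
tool_rot: [-0.001, 0.707, 0.707, 0.0]
contact_force: [0.5, -0.5, -1.1]
gripper_width: 0.181
grasp_force: 59.2
```

Request:
play_rows --pt "0 0 0 0 0 4.5" --pt "0 0 0 0 0 4.5" --pt "0 0 0 0 0 0" --pt "0 0 0 0 0 0" --pt "0 0 0 0 0 0"

```text
time: 37.68
tool_pos: [0.464, -0.4177, 0.2166]
tool_rot: [-0.001, 0.76, 0.65, -0.0]
contact_force: [0.6, 0.3, -0.4]
gripper_width: 0.182
grasp_force: 59.1
```

Run:
```python
from h import *
s=manip.state(); p=s['tool_pos']; f=grab('wrist','wb'); g=grab('scene','sb'); print(p,s['tool_rot'])
P=[p-[0,0,.1],[.4654,-.4164,.075]]
a=proj(f,P);b=proj(g,P);print(a,b)
x,y=b[1].astype(int);print(x-40,y-55)
cv2.imwrite('pics/wbc.png',np.hstack([cv2.resize(f['image'][160:290,260:390],(400,400),interpolation=2),cv2.resize(g['image'][y-55:y+25,x-40:x+40],(400,400),interpolation=2)])[:,:,::-1])
```

```text
[ 0.46398194 -0.41765103  0.21656668] [-7.79990791e-04  7.59876361e-01  6.50067155e-01 -3.35681184e-05]
[[318.78366892 244.97278393]
 [320.18555865 226.89094915]] [[119.82554296 216.08564172]
 [123.96242442 232.43996482]]
83 177
```

View pics/wbc.png

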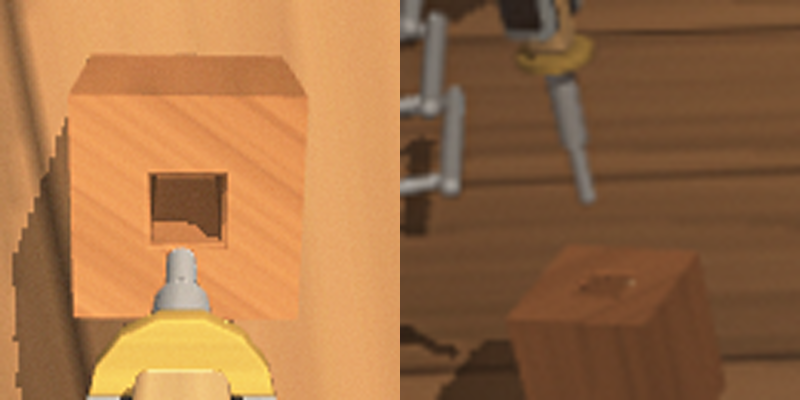

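Run:
```python
from h import *
s=manip.state(); p=s['tool_pos']; f=grab('wrist')
h=ray(f,[[321.1,227.6]],.075)[0]; q=s['tool_rot']; R=Ro.from_quat([q[1],q[2],q[3],q[0]]).as_matrix()
print(h, R.T@(h-p)*1000)
```

```text
[ 0.46640373 -0.41737766  0.075     ] [  0.56335089   2.16278993 141.99191005]
```

The view shows the hole centre at crop (188,208) and the tip at crop x 181, so I shift about 2 mm in tool y and 1 mm in x, then insert.

Request:
play_rows --pt "1 2 0 0 0 0" --pt "0 0 20 0 0 0" --pt "0 0 20 0 0 0" --pt "0 0 10 0 0 0" --pt "0 0 0 0 0 0"

```text
time: 38.25
tool_pos: [0.4651, -0.4159, 0.1637]
tool_rot: [-0.003, 0.76, 0.649, -0.0]
contact_force: [-0.3, -0.5, -0.4]
gripper_width: 0.174
grasp_force: 59.2
```

Request:
play_rows --pt "0 0 10 0 0 0" --pt "0 0 10 0 0 0" --pt "0 0 10 0 0 0" --pt "0 0 10 0 0 0" --pt "0 0 0 0 0 0"

```text
time: 38.67
tool_pos: [0.4652, -0.4165, 0.1242]
tool_rot: [-0.002, 0.761, 0.649, -0.0]
contact_force: [-0.7, 0.3, -0.8]
gripper_width: 0.18
grasp_force: 59.2
```

Request:
play_rows --pt "0 0 8 0 0 0" --pt "0 0 6 0 0 0" --pt "0 0 4 0 0 0" --pt "0 0 0 0 0 0" --pt "0 0 0 0 0 0"

```text
time: 39.08
tool_pos: [0.4662, -0.4176, 0.1091]
tool_rot: [-0.0, 0.761, 0.649, -0.0]
contact_force: [-0.5, -0.1, -0.2]
gripper_width: 0.178
grasp_force: 59.2
```

Request:
play_rows --pt "0 0 2 0 0 0" --pt "0 0 1 0 0 0" --pt "0 0 0 0 0 0" --pt "0 0 0 0 0 0"

```text
time: 39.42
tool_pos: [0.4663, -0.4177, 0.1065]
tool_rot: [0.0, 0.761, 0.649, 0.0]
contact_force: [0.8, -0.0, -0.8]
gripper_width: 0.175
grasp_force: 59.2
```

Request:
play_rows --pt "0 0 1 0 0 0" --pt "0 0 0 0 0 0" --pt "0 0 0 0 0 0"

```text
time: 39.67
tool_pos: [0.4662, -0.4176, 0.1053]
tool_rot: [-0.0, 0.761, 0.649, -0.0]
contact_force: [-0.3, 0.3, -0.7]
gripper_width: 0.179
grasp_force: 59.2
```

Nearly seated. I release and retreat upward, then check everything.

Request:
play_rows --pt "0 0 0.5 0 0 0" --pt "0 0 0 0 0 0" --pt "0 0 0 0 0 0" --pt "0 0 0 0 0 0"

```text
time: 40.0
tool_pos: [0.4663, -0.4177, 0.1052]
tool_rot: [0.0, 0.761, 0.649, -0.0]
contact_force: [-1.4, 0.6, 2.8]
gripper_width: 0.179
grasp_force: 59.5
```

Request:
play_rows --pt "0 0 0 0 0 0" --pt "0 0 0 0 0 0" --pt "0 0 0 0 0 0" --pt "0 0 0 0 0 0" --pt "0 0 0 0 0 0" --hand 85

```text
time: 40.42
tool_pos: [0.4663, -0.4176, 0.1047]
tool_rot: [-0.0, 0.761, 0.649, 0.0]
contact_force: [-0.4, 0.1, 0.0]
gripper_width: 0.873
grasp_force: 0.0
```

Request:
play_rows --pt "0 0 -10 0 0 0" --pt "0 0 -30 0 0 0" --pt "0 0 -30 0 0 0" --pt "0 0 -30 0 0 0" --pt "-30 0 0 0 0 0"

```text
time: 40.83
tool_pos: [0.4652, -0.447, 0.2144]
tool_rot: [0.006, 0.759, 0.651, 0.001]
contact_force: [2.0, -1.5, 1.8]
gripper_width: 0.996
grasp_force: 0.0
```

Request:
play_rows --pt "-40 -10 0 0 0 0" --pt "-40 -10 0 0 0 0" --pt "0 0 0 0 0 0" --pt "0 0 0 0 0 0" --pt "0 0 0 0 0 0"

```text
time: 41.25
tool_pos: [0.4292, -0.5231, 0.2051]
tool_rot: [-0.0, 0.761, 0.649, 0.0]
contact_force: [0.3, 0.3, 0.2]
gripper_width: 0.996
grasp_force: 0.0
```

Run:
```python
from h import *
from fl import pale
g=grab('top','tz'); s=grab('scene','sz'); print(manip.state()['tool_pos'])
print(pale(g,.082)); print(proj(s,[[.4664,-.4174,.135]]))
cv2.imwrite('pics/zz.png',np.vstack([cv2.resize(g['image'][140:330,60:570],(750,280),interpolation=2),cv2.resize(s['image'][190:320,100:540],(750,222),interpolation=2)])[:,:,::-1])
```

```text
[ 0.42977118 -0.52219127  0.20498646]
[(0.5831, 0.3021, 0.023), (0.586, 0.2231, 0.0229), (0.5894, 0.1449, 0.0229), (0.5934, 0.0669, 0.0229)]
[[117.96706567 209.27036402]]
```

View pics/zz.png

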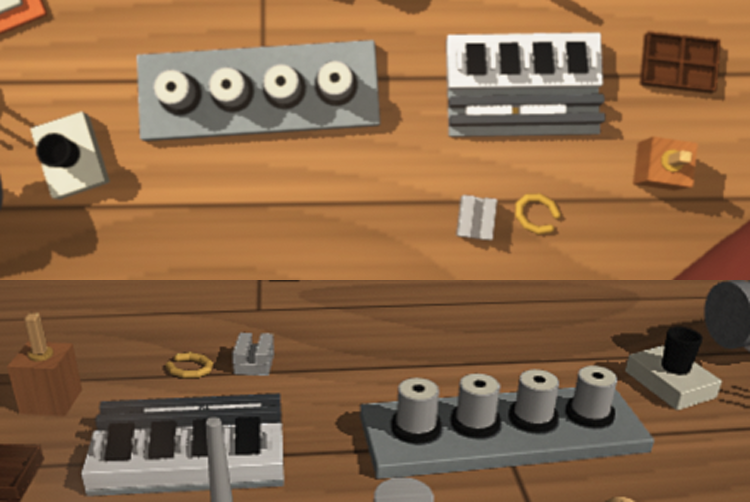

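All four flasks stand upright on their plates, the stylus is in its block and the bystanders are unmoved. The last thing to check is the crucible's offset on the brick.

Run:
```python
from h import *
f=grab('top'); hs=cv2.cvtColor(f['image'],cv2.COLOR_RGB2HSV)
m=(hs[...,2]<60).astype(np.uint8); m[:,:80]=0;m[:,130:]=0;m[:222]=0;m[265:]=0
c=max(cv2.findContours(m,0,2)[0],key=cv2.contourArea); e=cv2.minAreaRect(c)
print(e, ray(f,[e[0]],.085), ray(f,[e[0]],.06))
d=np.linalg.norm(ray(f,[e[0]],.07)[0,:2]-[.4927,.464]); print(d)
if d<.02: print(manip.job_done())
```

```text
((99.10000610351562, 242.80003356933594), (27.72724151611328, 21.0190372467041), 26.56505012512207) [[0.490145   0.45818622 0.085     ]] [[0.49303069 0.46702265 0.06      ]]
0.0009697186501359049
the job is handed in; nothing more can be done
None
```

The job is handed in, but no verdict was returned. All four flasks were centred on plates 1–4 (one, knocked aside mid-run, was re-centred), the crucible was on the brick, all four rockers and the start pin were pressed to their stops, and the stylus was back in its block, at about 41 s.

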